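# Square up a flat brush body in the corner stops, then lay it on the gluing block

### The arm

A 6-joint arm with a two-finger parallel gripper is mounted at the origin on the work surface. World frame = base frame: x ahead of the robot, y to its left, z up, the work surface at z = 0. Lengths are in m, angles in rad, forces in N, time in s.
With the tool pointing down it reaches from about 0.35 to 0.925 m from the base axis. Payload 6.4 kg.
Tool frame: the origin (TCP) lies midway between the tips of the shut fingers; the grasp point (between the pads) lies 19 mm behind it; z points along the fingers, y is the line along which they close (so a half turn about z gives the same grasp; the last joint's range is limited). The gripper opens to 94 mm and grips with 3 to 60 N. Pads are 16 mm wide; open, the fingers measure 119 mm over their backs; the gripper's body (75 mm by 177 mm) begins 78 mm behind the grasp point.
Start: joints at [-1.518, 0.245, 1.558, -0, 1.339, -0.174], TCP at [0.146, -0.633, 0.176] pointing down, gripper open.
Joint ranges: [-3.13, 3.13], [-1.02, 2.26], [0.13, 2.54], [-0.95, 4.09], [0.21, 2.88], [-2.74, 2.74]. Speed limits (rad/s): [2.57, 2.57, 3.14, 3.14, 3.14, 3.14].

### API

Orientations are given as a unit quaternion [w, x, y, z].
In Python, from cell import telemetry, snapshot, ticket gives the robot as it stands.
- The arm moves only by the tool drive_tool, never from a script. Its argument "targets" is one flat list of numbers, 5 for each row, row after row: the shift along the world's x, y, z scaled (see below), then the turn about the world's z scaled (see below), then the closure, from 0 (fully open) to 1 (shut). In form: [tx, ty, tz, yaw, hand, tx, ty, tz, yaw, hand, ...]. A call has 1 to 12 rows; each row shifts and turns the commanded pose from where the row before left it; what a row does not reach is not made up. The controller multiplies each number of a shift by 0.5 m and each number of a turn by pi/2 rad. A row lasts 1/8 s, in which the tool goes at most 62.5 mm and 10.7 degrees, less where a joint would pass 70% of its speed; a pose out of reach is approached as far as the arm can. A call with a number of a shift or a turn outside -1 to 1 is refused whole. A call with a gripper value outside its range is refused whole. The fingers move at their own pace and stop on an object; "force" is the grip in N (left out, the last holds). Time passes only in rows, so rows that do not move let the fingers close. It gives the time, the measured TCP pose, the force, the opening and the grip force at its end, in the units of the state.
- telemetry.read_state(): the state, without advancing time (a new reading comes with each control period).
- snapshot(name): name is "side" or "top"; returns a dict with "frame" (420x560x3 uint8, red, green, blue), "range_z" (420x560 float32, m along the optical axis (not along the pixel's ray), 0 where there is no reading), "intrinsics" (3x3 intrinsics, pixels), "k1" (the pictures are not rectified: a ray, as slopes to the right and down, at radius r is drawn at 1 + k1 r^2 times it, then the intrinsics apply), "rvec" (rotation vector, rad) and "tvec" (3), from world to camera coordinates, as OpenCV has them. Camera axes: x right, y down, z forward; pixel columns grow to the right and rows downward; lengths in m; the calibration is good to about 2 mm. A picture is of the moment at which its call begins.
- ticket.finish_job(): hands the job in; it is judged then, once.
The state is a dict: "time": time; "q": joint angles; "qvel": joint speeds; "tau": joint torques, N m; "eef_pos": TCP position; "eef_rot": TCP orientation; "wrist_force": force on the tool from outside, world axes, zero at the start; "wrist_torque": the same for the moment, N m; "gripper_width": finger opening in m; "finger_force": force on a finger pad.
Only numpy, scipy, OpenCV 4.12 (cv2) and the standard library are available. Lean on these libraries where they do the work, as an engineer would, in place of code of your own. Each camera call takes 0.05 s, during which the arm holds its last target. There are 200 camera calls.

### The job

Bring the long flat wooden brush body that lies on the plywood board fully home into the corner of the metal stops, touching both, and then pick it up from there and set it down flat on the narrow steel gluing block, centred and lengthwise along it, without dropping it. Leave the turned handle that stands on the table standing where it is.

Things in the scene. Friction and masses are not known exactly. Their poses are not given: they have to be found in the camera images.
- brush_body: Plain flat oblong wooden brush body, 44 (x) x 100 (y) x 16 (z) mm, about 60 g, loose, flat on a plywood board; origin at the centre of its underside, ends alike. It starts 40-80 mm towards -x and 40-85 mm towards -y from the seat (seat's axes), turned up to 20 degrees. The shorter (68 mm) and the round wooden bodies on the table are not wanted.
- seat (a point): On the fixed board (top 10 mm above the table): where the home body's origin lies, axes parallel to its own, z up. Aluminium stops 15 mm thick stand 12 mm above the board: back stop with face at x=+22 mm, running y=-130 to +65 with a gap y=-30 to +30 for a finger; end stop with face at y=+50, x=-48 to +22. Board edges: x=-148, +52; y=-160, +80.
- rest (a point): Centre of the flat top of the fixed steel gluing block, 30 mm above the table, z up. The top is 40 (x) x 110 (y) mm; below it is a dark foot plate 80 x 130 x 6 mm. The brush body's underside centre belongs here, its y along this y, either way round; it then overhangs each long side by 2 mm.
- handle: Turned dark wooden shaving-brush handle standing on the table on the robot's side, between the board and the block, 42 mm across, 56 mm tall, loose. Origin: centre of its underside, z up. To be left standing.
Things that resemble listed ones, but are neither listed nor needed, are in the scene too. Of the things like the part that bears rest, leave any that is pink; of the rest the smaller one is meant.

How it is judged:
By the outcome, as a careful person would: the job done as asked, in the order asked, and still so for the second after the job is handed in, with the robot touching nothing.
It also fails if it takes over 64 s, if anything falls off the work surface, if the arm or the gripper's body presses on something with over 40 N, if the wrist force passes 120 N, or if a joint passes its speed limit or range.

## Working session

There is one attempt and no reset: what is moved stays moved. The work goes in short steps, Python scripts to look and compute and a tool call to move; the robot and the scene stay as the last step left them, time stands still between calls to the robot, and variables do not carry over. Pictures are saved under pics/ and viewed, at most 10 in all, crops included, and the job is handed in when it is done.

Besides the shell and the picture viewer there is one more tool, called after "Request:" in YAML: its name, and indented under it one key for each argument. drive_tool: Moves the arm, as the interface text tells. Shifts and turns lie within -1 to 1; 1 stands for 0.5 m of shift or pi/2 rad of turn. Its arguments: {"type":"object","properties":{"targets":{"type":"array","items":{"type":"number"}},"force":{"type":"number"}},"required":["targets"]}

```bash
ls; mkdir -p pics; python3 - <<'E'
from cell import telemetry, snapshot
import cv2,pickle
s=telemetry.read_state();print(s)
for n in("top","side"):
    d=snapshot(n);pickle.dump(d,open(n+'.pkl','wb'));cv2.imwrite(f'pics/{n}0.png',d['frame'][...,::-1])
    print(n,d['intrinsics'],d['k1'],d['rvec'],d['tvec'])
E
```

```text
pics
{'time': 0.0, 'q': array([-1.51810666e+00,  2.45809860e-01,  1.55896352e+00,  1.50391508e-06,
        1.33868419e+00, -1.74106945e-01]), 'qvel': array([ 8.25992029e-04, -5.51731795e-04, -5.66049826e-05, -1.96124831e-03,
       -6.88019333e-04,  8.19689334e-04]), 'tau': array([-3.78640907e-03, -4.15832591e+01, -3.14607453e+01,  6.83689700e-02,
        3.32604116e-02, -1.53765795e-04]), 'eef_pos': array([ 0.14612529, -0.63271377,  0.17527524]), 'eef_rot': array([-9.30698764e-04,  9.93576887e-01,  1.13155204e-01,  5.73039535e-05]), 'wrist_force': array([-0.46107155, -0.88805587, -0.29612633]), 'wrist_torque': array([-0.03078352,  0.01077018,  0.04069345]), 'finger_force': 0.0, 'gripper_width': 0.09415063122957186}
top [[396.68187681   0.         278.19169821]
 [  0.         396.68187681 205.6890079 ]
 [  0.           0.           1.        ]] -0.08954172864708367 [ 2.12372228 -2.14330717  0.2152425 ] [0.0022011  0.57276419 0.72299508]
side [[459.66671363   0.         274.78960969]
 [  0.         459.66671363 214.02373854]
 [  0.           0.           1.        ]] -0.03876714462062324 [ 2.25712485 -0.13256967  0.04607889] [-0.54798211  0.07635504  0.81097748]
```

View pics/top0.png

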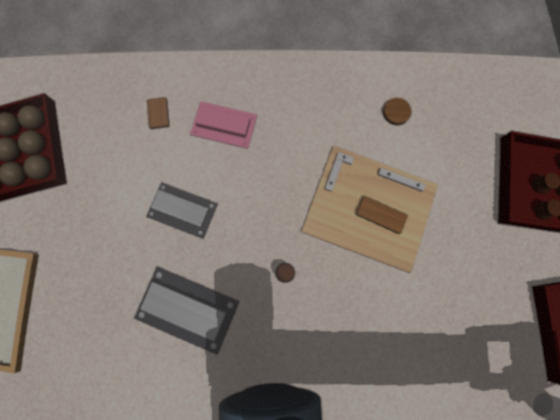

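View pics/side0.png

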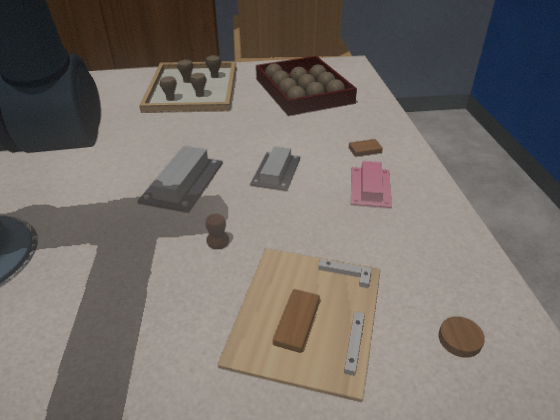

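Top view: the board is at about (370,210) with stops upper left and the body at (382,214). The small grey block is at (182,208), the larger grey at (187,310), pink at (224,124), and the handle at (286,272). I'll enlarge the first two.

```bash
cat > h.py <<'E'
import numpy as np,cv2,pickle
from cell import telemetry,snapshot
def grab(n):
    return snapshot(n)
def w(d,uv,z):
    "pixels -> world at height z"
    K=d['intrinsics'];k=d['k1'];R=cv2.Rodrigues(np.array(d['rvec'],float))[0];t=np.array(d['tvec'],float).ravel()
    uv=np.array(uv,float).reshape(-1,1,2)
    p=cv2.undistortPoints(uv,K,np.array([k,0,0,0,0.]),).reshape(-1,2)
    r=np.c_[p,np.ones(len(p))]@R; c=-R.T@t
    s=(np.broadcast_to(z,len(p))-c[2])/r[:,2]
    return c+r*s[:,None]
def cloud(d):
    v,u=np.mgrid[:420,:560];Z=d['range_z'];K=d['intrinsics'];R=cv2.Rodrigues(np.array(d['rvec'],float))[0];t=np.array(d['tvec'],float).ravel()
    p=cv2.undistortPoints(np.c_[u.ravel(),v.ravel()].astype(float).reshape(-1,1,2),K,np.array([d['k1'],0,0,0,0.])).reshape(-1,2)
    P=(np.c_[p,np.ones(len(p))]*Z.reshape(-1,1)-t)@R
    P[Z.ravel()==0]=np.nan
    return P.reshape(420,560,3)
def crop(d,x0,y0,x1,y1,f,name):
    cv2.imwrite(name,cv2.resize(d['frame'][y0:y1,x0:x1,::-1],None,fx=f,fy=f,interpolation=cv2.INTER_CUBIC))
E
python3 - <<'E'
from h import *
d=pickle.load(open('top.pkl','rb'))
crop(d,295,140,445,275,4,'pics/c1.png')
a=cv2.resize(d['frame'][175:245,140:225,::-1],None,fx=7,fy=7,interpolation=cv2.INTER_CUBIC);cv2.imwrite('pics/c2.png',a)
P=cloud(d)
for n,(u,v) in dict(board=(340,215),body=(382,214),block=(182,208),big=(187,310),handle=(286,272),table=(260,180)).items(): print(n,P[v,u].round(4))
z=P[...,2]; print(np.nanstd(z[150:200,255:290]))
m=(abs(z-.03)<.005);m[:,:150]=0;m[:185]=0;m[235:]=0;m[:,215:]=0
print(m.sum(),cv2.minAreaRect(P[m][:,:2].astype(np.float32)))
E
```

```text
board [ 0.5597 -0.1309  0.0126]
body [ 0.5589 -0.215   0.0256]
block [0.5737 0.1902 0.0301]
big [0.3741 0.1725 0.0419]
handle [nan nan nan]
table [ 0.6385  0.0339 -0.0018]
0.0014175278829130112
1070 ((0.574941873550415, 0.19671253859996796), (0.1102290153503418, 0.04082903638482094), 68.44625854492188)
```

View pics/c1.png

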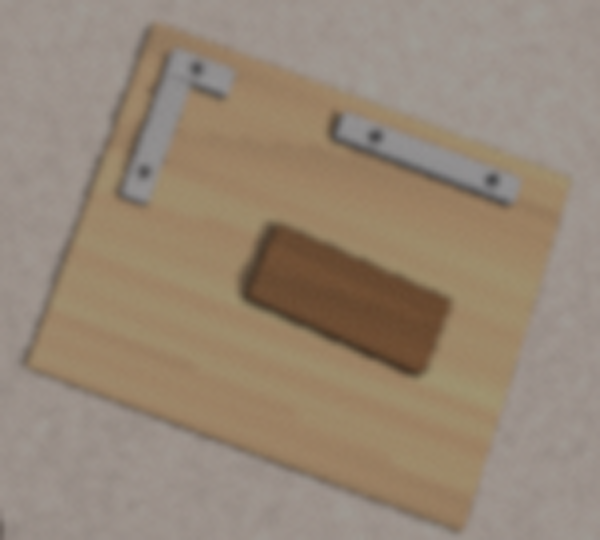

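View pics/c2.png

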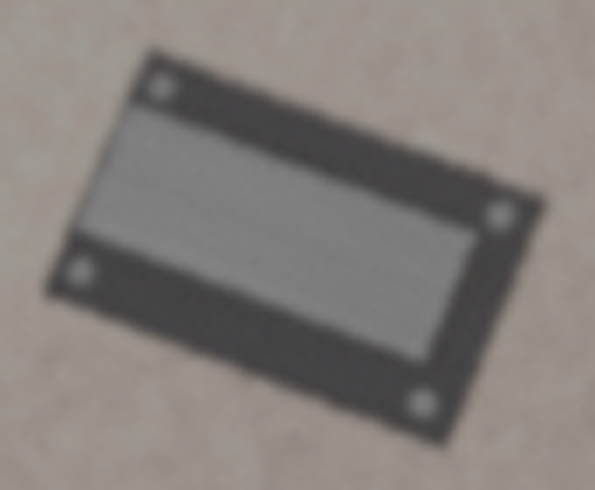

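```bash
cat >> h.py <<'E'
def fit(model,W):
    "2D rigid: world = R(th) model + t"
    m=np.array(model,float);W=np.array(W)[:,:2];mc=m-m.mean(0);wc=W-W.mean(0)
    th=np.arctan2((mc[:,0]*wc[:,1]-mc[:,1]*wc[:,0]).sum(),(mc*wc).sum())
    R=np.array([[np.cos(th),-np.sin(th)],[np.sin(th),np.cos(th)]]);t=W.mean(0)-R@m.mean(0)
    return th,t,R,np.abs(m@R.T+t-W).max()*1e3
E
python3 - <<'E'
from h import *
d=pickle.load(open('top.pkl','rb'))
u=lambda l,f,o:(np.array(l)+.5)/f-.5+np.array(o)
o1=(295,140);o2=(140,175)
B=w(d,u([(152,25),(570,180),(465,530),(27,362)],4,o1),.01)
th,t,R,e=fit(np.array([(52,80),(52,-160),(-148,-160),(-148,80)])/1e3,B);print('seat',t,np.degrees(th),e)
S=w(d,u([(333,135),(510,203),(225,95),(190,82),(150,200)],4,o1),.022)
print('stops in seat',((S[:,:2]-t)@R*1e3).round(1))
Q=w(d,u([(275,225),(450,298),(422,375),(247,297)],4,o1),.026)
a=fit(np.array([(22,50),(22,-50),(-22,-50),(-22,50)])/1e3,Q);print('body',a[1],np.degrees(a[0]),a[3],'in seat',(a[1]-t)@R)
Q=w(d,u([(132,105),(475,235),(428,360),(80,233)],7,o2),.03)
a=fit(np.array([(20,55),(20,-55),(-20,-55),(-20,55)])/1e3,Q);print('rest',a[1],np.degrees(a[0]),a[3])
Q=w(d,u([(150,50),(545,200),(447,443),(45,293)],7,o2),.006)
a=fit(np.array([(40,65),(40,-65),(-40,-65),(-40,65)])/1e3,Q);print('foot',a[1],np.degrees(a[0]),a[3])
print('handle',w(d,[(286,272)],.05))
s=pickle.load(open('side.pkl','rb'))
print('handle side base',w(s,[(217,240)],.006),w(s,[(216,224)],.05))
P=cloud(d);z=P[...,2];m=(abs(z-.026)<.006);yy,xx=np.mgrid[:420,:560]
m&=(xx>352)&(xx<412)&(yy>192)&(yy<236);m=cv2.morphologyEx(m.astype(np.uint8),cv2.MORPH_OPEN,np.ones((3,3)))>0
print('body depth',m.sum(),cv2.minAreaRect(P[m][:,:2].astype(np.float32)))
q=telemetry.read_state()['eef_rot'];print('tool y dir',np.degrees(np.arctan2(*(lambda w,x,y,z:(1-2*(x*x+z*z),2*(x*y-w*z)))(*q))))
E
```

```text
seat [ 0.63523943 -0.17742339] -21.383327643242595 3.050743013958801
stops in seat [[  22.3  -28.9]
 [  21.6 -128. ]
 [  22.2   31.1]
 [  22.2   50.6]
 [ -45.1   49.4]]
body [ 0.55832073 -0.21445906] -24.108660296766175 2.2670368349204386 in seat [-0.05812034 -0.06253122]
rest [0.57412796 0.19591008] -20.561911783807943 1.4556749049343676
foot [0.57469285 0.19611941] -20.918016988938266 1.5251132382881893
handle [[ 0.44444117 -0.01662509  0.05      ]]
handle side base [[ 0.4446607  -0.01704044  0.006     ]] [[ 0.44686864 -0.02418572  0.05      ]]
body depth 1042 ((0.5590880513191223, -0.21573230624198914), (0.10181742906570435, 0.04475272446870804), 64.93547058105469)
tool y dir -77.00511618728473
```

Request:
drive_tool:
  targets: [0.069,0.07,0,0.0486,0,0.069,0.07,0,0.0486,0,0.069,0.07,0,0.0486,0,0.069,0.07,0,0.0486,0,0.069,0.07,0,0.0486,0,0.069,0.07,0,0.0486,0,0.069,0.07,0,0.0486,0,0.069,0.07,0,0.0486,0,0.069,0.07,0,0.0486,0,0.069,0.07,0,0.0486,0,0.069,0.07,0,0.0486,0,0.069,0.07,0,0.0486,0]
  force: 10

```text
time: 1.6
eef_pos: [0.5609, -0.2119, 0.1759]
eef_rot: [-0.0, 0.84, 0.542, -0.0]
wrist_force: [1.3, -0.5, -0.0]
gripper_width: 0.0939
finger_force: 0.0
```

Request:
drive_tool:
  targets: [-0.004,-0.006,-0.08,0,0,0,0,-0.08,0,0,0,0,-0.08,0,0,0,0,-0.05,0,0,0,0,-0.025,0,0,0,0,-0.009,0,0,0,0,0,0,0]

```text
time: 2.48
eef_pos: [0.5587, -0.2167, 0.0151]
eef_rot: [0.001, 0.841, 0.541, 0.0]
wrist_force: [0.5, -0.1, 1.2]
gripper_width: 0.094
finger_force: 0.0
```

Request:
drive_tool:
  targets: [0,0,-0.004,0,0.8,0,0,0,0,0.8,0,0,0,0,0.8,0,0,0,0,0.8,0,0,0,0,0.8,0,0,0,0,0.8,0,0,0,0,0.8,0,0,0,0,0.8]
  force: 12

```text
time: 3.48
eef_pos: [0.5581, -0.2163, 0.0123]
eef_rot: [-0.0, 0.841, 0.541, -0.0]
wrist_force: [1.0, 0.8, -0.7]
gripper_width: 0.0198
finger_force: 0.0
```

```bash
python3 - <<'E'
from h import *
d=grab('side');pickle.dump(d,open('side1.pkl','wb'))
crop(d,200,220,400,400,4,'pics/s1.png')
E
```

```text
(no output)
```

View pics/s1.png

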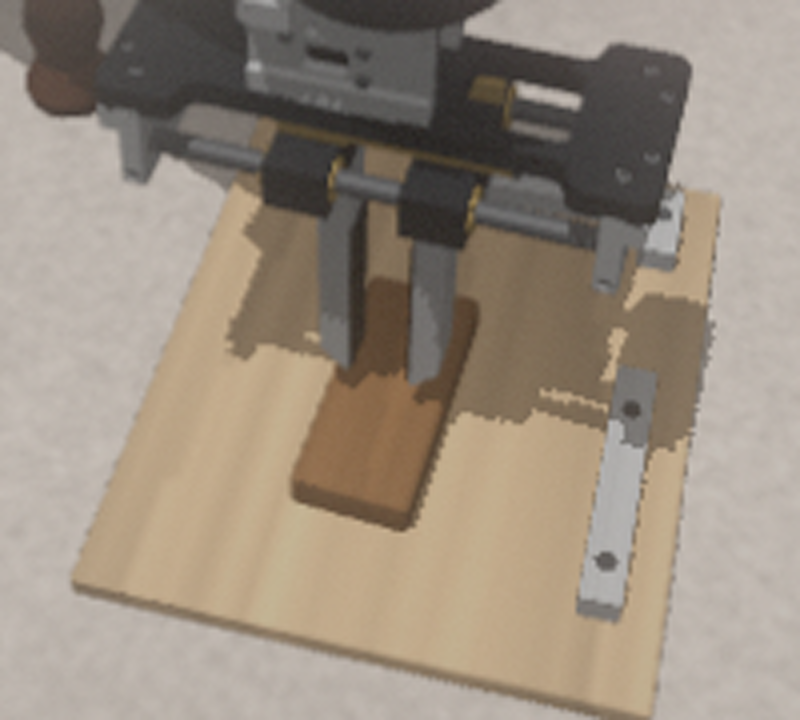

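The fingers stand over the body's top with no contact; I'll check the tip height and the lateral position by depth.

```bash
python3 - <<'E'
from h import *
d=pickle.load(open('side1.pkl','rb'));P=cloud(d)
g=lambda x,y:P[int(220+y/4),int(200+x/4)].round(4)
for n,p in dict(Ltip=(345,355),Lup=(335,250),Rtip=(425,375),Rmid=(430,330),Rup=(430,260),body=(360,450),body2=(455,330),body3=(390,295),board=(200,500)).items():print(n,g(*p))
print(telemetry.read_state()['eef_pos'],telemetry.read_state()['gripper_width'])
for p,z in (((345,367),.026),((425,385),.026),((345,367),.012),((425,385),.012)): print(w(d,[(200+p[0]/4,220+p[1]/4)],z).round(4))
u=lambda l,f,o:(np.array(l)+.5)/f-.5+np.array(o)
Q=w(d,u([(372,282),(475,310),(405,520),(295,485)],4,(200,220)),.026)
print(fit(np.array([(-22,50),(22,50),(22,-50),(-22,-50)])/1e3,Q))
E
```

```text
Ltip [ 0.5432 -0.2217  0.0512]
Lup [ 0.5392 -0.2195  0.104 ]
Rtip [ 0.5698 -0.2343  0.0518]
Rmid [ 0.5706 -0.2334  0.0745]
Rup [ 0.5699 -0.2312  0.1068]
body [ 0.5458 -0.2458  0.0275]
body2 [ 0.5876 -0.1958  0.0268]
body3 [ 0.5662 -0.1765  0.0281]
board [ 0.4882 -0.2498  0.0118]
[ 0.55815143 -0.21632035  0.012347  ] 0.01954050992129991
[[ 0.5454 -0.2084  0.026 ]]
[[ 0.5733 -0.2202  0.026 ]]
[[ 0.5469 -0.1974  0.012 ]]
[[ 0.5756 -0.2095  0.012 ]]
(np.float64(-0.43340512427047645), array([ 0.55898882, -0.22173952]), array([[ 0.90754099,  0.41996352],
       [-0.41996352,  0.90754099]]), np.float64(2.9617381738561432))
```

Request:
drive_tool:
  targets: [0,0,0,0,0,0,0,0,0,0,0,0,0,0,0,0,0,0,0,0,0,0,0,0,0,0,0,-0.02,0,0,0,0,-0.01,0,0,0,0,0,0,0]

```text
time: 4.53
eef_pos: [0.5575, -0.216, -0.0036]
eef_rot: [-0.001, 0.841, 0.541, -0.0]
wrist_force: [0.1, 0.7, 0.4]
gripper_width: 0.0936
finger_force: 0.0
```

```bash
python3 - <<'E'
from h import *
d=grab('side');pickle.dump(d,open('side2.pkl','wb'))
crop(d,200,220,400,400,4,'pics/s2.png')
s=telemetry.read_state();print(s['eef_pos'],s['gripper_width'],s['wrist_force'],s['q'])
E
```

```text
[ 0.55787295 -0.2161934  -0.00314795] 0.09347239320926784 [-0.03647127 -0.01019817  0.3515998 ] [-5.59037224e-01  3.50217776e-01  1.78867057e+00 -8.55244138e-06
  1.00356751e+00 -1.31124412e-01]
```

View pics/s2.png

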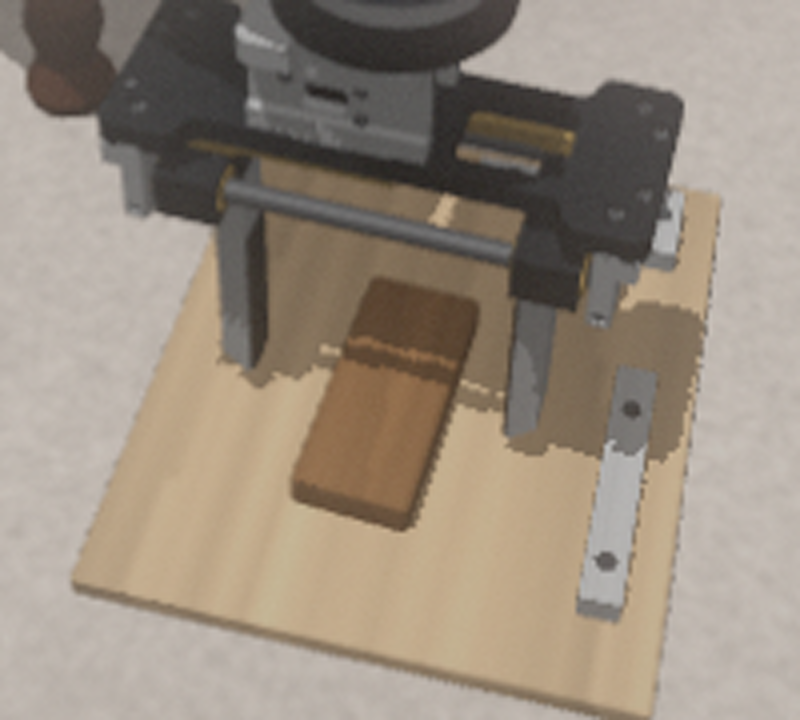

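Open fingers straddle the body: left tip at crop (240,367), right at (520,437), still above the board while z reads -3 mm, so the reported TCP is offset.

```bash
python3 - <<'E'
from h import *
d=pickle.load(open('side2.pkl','rb'));P=cloud(d)
g=lambda x,y:P[int(220+y/4),int(200+x/4)].round(4)
for p in ((237,352),(235,360),(520,428),(522,420),(520,433)):print(p,g(*p))
u=lambda l:(np.array(l)+.5)/4-.5+np.array((200,220))
for z in(.025,.03,.035):print(z,w(d,u([(222,362),(258,369),(507,432),(540,437)]),z).round(4))
E
```

```text
(237, 352) [ 0.5057 -0.2045  0.0358]
(235, 360) [ 0.5047 -0.1895  0.0128]
(520, 428) [ 0.6023 -0.2487  0.0336]
(522, 420) [ 0.6022 -0.2477  0.0369]
(520, 433) [ 0.6068 -0.2339  0.0108]
0.025 [[ 0.5    -0.1991  0.025 ]
 [ 0.513  -0.2039  0.025 ]
 [ 0.5988 -0.2429  0.025 ]
 [ 0.61   -0.2465  0.025 ]]
0.03 [[ 0.4999 -0.2031  0.03  ]
 [ 0.5128 -0.2079  0.03  ]
 [ 0.5977 -0.2465  0.03  ]
 [ 0.6089 -0.2501  0.03  ]]
0.035 [[ 0.4998 -0.2071  0.035 ]
 [ 0.5125 -0.2119  0.035 ]
 [ 0.5967 -0.2501  0.035 ]
 [ 0.6078 -0.2536  0.035 ]]
```

Request:
drive_tool:
  targets: [0,0,-0.02,0,0,0,0,-0.01,0,0,0,0,0,0,0]

```text
time: 4.95
eef_pos: [0.5579, -0.2162, -0.0182]
eef_rot: [-0.0, 0.841, 0.541, -0.0]
wrist_force: [0.4, 0.7, 0.3]
gripper_width: 0.0939
finger_force: 0.0
```

Request:
drive_tool:
  targets: [0,0,-0.004,0,0,0,0,0,0,0]

```text
time: 5.2
eef_pos: [0.5583, -0.2165, -0.0189]
eef_rot: [-0.0, 0.841, 0.541, -0.0]
wrist_force: [-2.3, 0.8, 4.3]
gripper_width: 0.0942
finger_force: 2.5
```

Request:
drive_tool:
  targets: [0,0,0.004,0,0,0,0,0,0,0,0,0,0,0,0.8,0,0,0,0,0.8,0,0,0,0,0.8,0,0,0,0,0.8,0,0,0,0,0.8,0,0,0,0,0.8]
  force: 10

```text
time: 6.2
eef_pos: [0.5582, -0.2164, -0.0176]
eef_rot: [0.0, 0.841, 0.541, 0.0]
wrist_force: [-0.1, -0.6, -0.7]
gripper_width: 0.0438
finger_force: 10.0
```

Request:
drive_tool:
  targets: [0,0,0.01,0,0.8,0.0108,0.0275,0,0.016,0.8,0.0108,0.0275,0,0.016,0.8,0.0108,0.0275,0,0,0.8,0.0108,0.0275,0,0,0.8,0.0247,-0.0097,0,0,0.8,0.0247,-0.0097,0,0,0.8,0.0247,-0.0097,0,0,0.8,0.0247,-0.0097,0,0,0.8,0,0,0,0,0.8]

```text
time: 7.45
eef_pos: [0.6302, -0.1816, -0.0125]
eef_rot: [0.0, 0.827, 0.562, 0.0]
wrist_force: [-0.4, 0.5, 0.1]
gripper_width: 0.0438
finger_force: 10.0
```

```bash
python3 - <<'E'
from h import *
d=grab('side');pickle.dump(d,open('side3.pkl','wb'))
crop(d,200,220,400,400,4,'pics/s3.png')
s=telemetry.read_state();print(s['eef_pos'],s['gripper_width'],s['wrist_force'])
E
```

```text
[ 0.62936923 -0.18112662 -0.01283439] 0.043884400861275125 [-0.11118255 -0.12737661 -0.05807188]
```

View pics/s3.png

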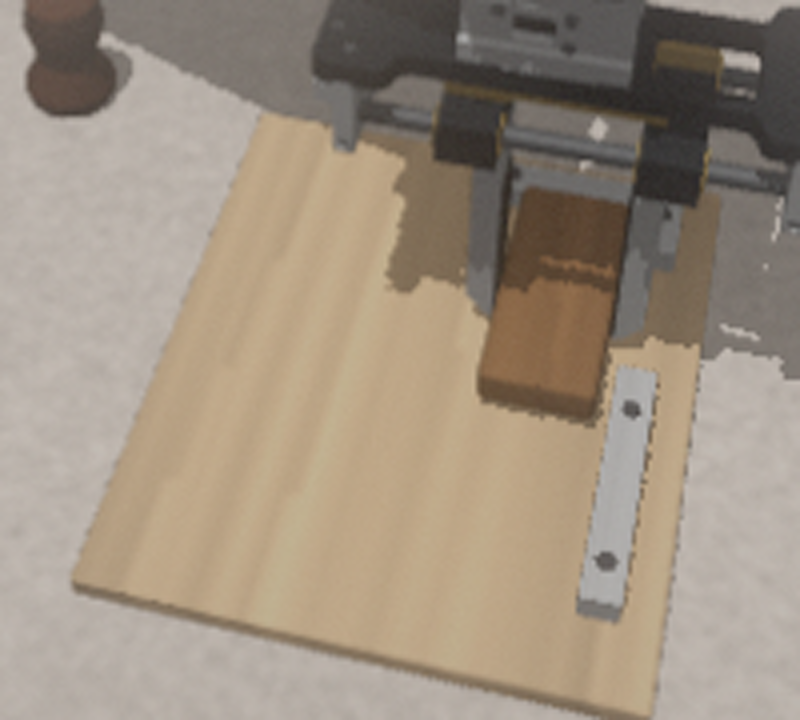

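Request:
drive_tool:
  targets: [0,0,-0.0092,0,0.8,0,0,0,0,0.8,0.0028,-0.0011,0,0,0.8,0.0028,-0.0011,0,0,0.8,0,0,0,0,0.8]
  force: 6

```text
time: 8.12
eef_pos: [0.6321, -0.1819, -0.0172]
eef_rot: [0.0, 0.827, 0.562, 0.0]
wrist_force: [-0.6, -0.3, -0.7]
gripper_width: 0.0441
finger_force: 6.0
```

Request:
drive_tool:
  targets: [0.002,-0.0008,0,0,0.8,0.001,-0.0004,0,0,0.8,0,0,0,0,0.8]

```text
time: 8.5
eef_pos: [0.6335, -0.1825, -0.0172]
eef_rot: [-0.0, 0.827, 0.562, 0.0]
wrist_force: [0.4, -0.2, -0.6]
gripper_width: 0.0442
finger_force: 6.0
```

Request:
drive_tool:
  targets: [0.002,-0.0008,0,0,0.8,0,0,0,0,0.8]

```text
time: 8.75
eef_pos: [0.6345, -0.1829, -0.0172]
eef_rot: [0.0, 0.827, 0.562, 0.0]
wrist_force: [-0.1, 1.0, 0.1]
gripper_width: 0.0441
finger_force: 6.0
```

Request:
drive_tool:
  targets: [0.002,-0.0008,0,0,0.8,0,0,0,0,0.8]

```text
time: 9.0
eef_pos: [0.6348, -0.183, -0.0175]
eef_rot: [-0.001, 0.827, 0.562, -0.001]
wrist_force: [-2.8, 0.6, 1.4]
gripper_width: 0.044
finger_force: 6.0
```

Request:
drive_tool:
  targets: [0.002,-0.0008,0,0,0.8,0,0,0,0,0.8]

```text
time: 9.25
eef_pos: [0.6348, -0.1831, -0.0177]
eef_rot: [-0.002, 0.827, 0.562, -0.001]
wrist_force: [-6.5, 1.0, 2.9]
gripper_width: 0.0441
finger_force: 6.0
```

Request:
drive_tool:
  targets: [-0.001,0.0004,0,0,0.8,0.0011,0.0028,0,0,0.8,0.0011,0.0028,0,0,0.8,0,0,0,0,0.8]

```text
time: 9.75
eef_pos: [0.6358, -0.1807, -0.0179]
eef_rot: [-0.001, 0.827, 0.562, -0.001]
wrist_force: [-5.6, -0.4, 0.9]
gripper_width: 0.0437
finger_force: 6.0
```

Request:
drive_tool:
  targets: [0.0008,0.0019,0,0,0.8,0,0,0,0,0.8]

```text
time: 10.0
eef_pos: [0.6361, -0.1799, -0.0179]
eef_rot: [-0.001, 0.827, 0.562, -0.001]
wrist_force: [-4.7, -0.6, 0.4]
gripper_width: 0.0441
finger_force: 6.0
```

Request:
drive_tool:
  targets: [0.0008,0.0019,0,0,0.8,0,0,0,0,0.8]

```text
time: 10.25
eef_pos: [0.6364, -0.1791, -0.0179]
eef_rot: [-0.001, 0.827, 0.562, -0.001]
wrist_force: [-6.2, -1.6, -0.2]
gripper_width: 0.0441
finger_force: 6.0
```

Request:
drive_tool:
  targets: [0.0008,0.0019,0,0,0.8,0,0,0,0,0.8]

```text
time: 10.5
eef_pos: [0.6364, -0.1791, -0.0179]
eef_rot: [-0.0, 0.827, 0.562, -0.002]
wrist_force: [-7.8, -4.4, 0.6]
gripper_width: 0.0437
finger_force: 6.0
```

Request:
drive_tool:
  targets: [0.0008,0.0019,0,0,0.8,0,0,0,0,0.8]

```text
time: 10.75
eef_pos: [0.6365, -0.1787, -0.0179]
eef_rot: [-0.0, 0.827, 0.562, -0.003]
wrist_force: [-9.4, -6.0, 0.3]
gripper_width: 0.0439
finger_force: 6.0
```

Request:
drive_tool:
  targets: [0.0008,0.0019,0,0,0.8,0,0,0,0,0.8]

```text
time: 11.0
eef_pos: [0.6369, -0.1778, -0.0179]
eef_rot: [-0.0, 0.827, 0.562, -0.003]
wrist_force: [-8.2, -6.1, 1.0]
gripper_width: 0.0439
finger_force: 6.0
```

Request:
drive_tool:
  targets: [0,0,0,0,0.4,0,0,0,0,0.4,0,0,0,0,0.4,0.005,-0.002,0,0,0.4,0.004,-0.0016,0,0,0.4,0,0,0,0,0.4]
  force: 3

```text
time: 11.75
eef_pos: [0.6437, -0.1777, -0.0173]
eef_rot: [-0.0, 0.827, 0.562, 0.0]
wrist_force: [0.3, 0.5, -0.5]
gripper_width: 0.0566
finger_force: 0.1
```

Request:
drive_tool:
  targets: [0.002,-0.0008,0,0,0.4,0,0,0,0,0.4]

```text
time: 12.0
eef_pos: [0.6437, -0.1777, -0.0174]
eef_rot: [-0.001, 0.827, 0.562, -0.001]
wrist_force: [-3.9, 1.9, 3.7]
gripper_width: 0.0567
finger_force: 2.5
```

Request:
drive_tool:
  targets: [0.002,-0.0008,0,0,0.4,0,0,0,0,0.4]

```text
time: 12.25
eef_pos: [0.6445, -0.178, -0.0174]
eef_rot: [-0.001, 0.827, 0.562, -0.001]
wrist_force: [-5.5, 1.1, 4.6]
gripper_width: 0.0582
finger_force: 3.0
```

Request:
drive_tool:
  targets: [-0.015,0.006,0,0,0.4,0,0,0.05,0,0.4,0,0,0.04,0,1,-0.0195,-0.0497,0,0,1,-0.0195,-0.0497,0,0,1,-0.0195,-0.0497,0,0,1,0,0,-0.045,0,1,0,0,-0.04,0,1,0,0,0,0,1,0.0073,0.0186,0,0,1,0.0037,0.0093,0,0,1,0,0,0,0,1]
  force: 10

```text
time: 13.75
eef_pos: [0.6147, -0.2353, -0.0145]
eef_rot: [0.0, 0.827, 0.562, 0.0]
wrist_force: [-0.3, -0.1, 1.1]
gripper_width: 0.0008
finger_force: 0.0
```

Request:
drive_tool:
  targets: [0.0011,0.0028,0,0,1,0,0,0,0,1]

```text
time: 14.0
eef_pos: [0.6149, -0.2348, -0.0146]
eef_rot: [0.0, 0.827, 0.562, 0.0]
wrist_force: [0.9, -0.3, 0.0]
gripper_width: 0.0006
finger_force: 0.0
```

Request:
drive_tool:
  targets: [0.0008,0.0019,0,0,1,0,0,0,0,1]

```text
time: 14.25
eef_pos: [0.6152, -0.2342, -0.0146]
eef_rot: [0.0, 0.827, 0.562, -0.0]
wrist_force: [-1.1, -1.8, 1.1]
gripper_width: 0.0006
finger_force: 0.7
```

Request:
drive_tool:
  targets: [0.0008,0.0019,0,0,1,0,0,0,0,1]

```text
time: 14.5
eef_pos: [0.6152, -0.2342, -0.0146]
eef_rot: [0.001, 0.827, 0.562, -0.001]
wrist_force: [-2.6, -4.2, 0.4]
gripper_width: 0.0002
finger_force: 2.7
```

Request:
drive_tool:
  targets: [-0.0037,-0.0093,0,0,1,0,0,0.045,0,1,0,0,0.045,0,0,0.0147,0.0386,0,0,0,0.0147,0.0386,0,0,0,0.0147,0.0386,0,0,0,0,0,0,0,0,0,0,0,0,0,0,0,0,0,0]

```text
time: 15.62
eef_pos: [0.6356, -0.1801, 0.03]
eef_rot: [-0.0, 0.827, 0.562, -0.0]
wrist_force: [-1.2, -0.4, 0.2]
gripper_width: 0.0671
finger_force: 0.0
```

```bash
python3 - <<'E'
from h import *
d=grab('side');pickle.dump(d,open('side4.pkl','wb'))
crop(d,280,230,400,350,5,'pics/s4.png')
s=telemetry.read_state();print(s['eef_pos'],s['gripper_width'],s['wrist_force'])
E
```

```text
[ 0.63565245 -0.18015475  0.03014634] 0.07124561795368113 [-0.57824629 -0.43284144 -0.54828229]
```

View pics/s4.png

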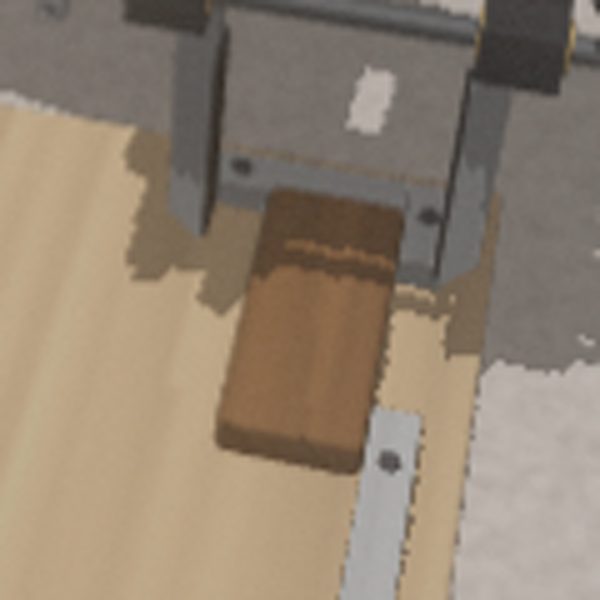

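The body sits flush against the long bar (crop (368,420)) and the end stop (crop (270–400,200)), so it is home. Next I grasp it.

Request:
drive_tool:
  targets: [0,0,0,0,0,0,0,0,0,0,0,0,0,0,0,0,0,-0.04,0,0,0,0,-0.04,0,0,0,0,-0.014,0,0,0,0,0,0,0,0,0,0,0,0.8,0,0,0,0,0.8,0,0,0,0,0.8,0,0,0,0,0.8,0,0,0,0,0.8]
  force: 15

```text
time: 17.18
eef_pos: [0.6359, -0.1796, -0.0167]
eef_rot: [0.0, 0.827, 0.562, 0.0]
wrist_force: [-0.5, 0.6, -0.1]
gripper_width: 0.047
finger_force: 0.0
```

Request:
drive_tool:
  targets: [0,0,0,0,0.8,0,0,0,0,0.8,0,0,0,0,0.8]

```text
time: 17.55
eef_pos: [0.6359, -0.1796, -0.0167]
eef_rot: [0.0, 0.827, 0.562, 0.0]
wrist_force: [0.3, -0.4, -0.2]
gripper_width: 0.0436
finger_force: 15.0
```

Request:
drive_tool:
  targets: [0,0,0.02,0,0.8,0,0,0.07,0,0.8,0,0,0.07,0,0.8,0,0,0,0,0.8]
  force: 20

```text
time: 18.05
eef_pos: [0.6386, -0.1808, 0.0676]
eef_rot: [0.003, 0.827, 0.562, 0.002]
wrist_force: [-0.0, 0.1, -0.9]
gripper_width: 0.0438
finger_force: 20.0
```

Request:
drive_tool:
  targets: [-0.0102,0.0624,0,0,0.8,-0.0102,0.0624,0,0,0.8,-0.0102,0.0624,0,0,0.8,-0.0102,0.0624,0,0,0.8,-0.0102,0.0624,0,0,0.8,-0.0102,0.0624,0,0,0.8,-0.0102,0.0624,0,0,0.8,-0.0102,0.0624,0,0,0.8,-0.0102,0.0624,0,0.0055,0.8,-0.0102,0.0624,0,0,0.8,-0.0102,0.0624,0,0,0.8,-0.0102,0.0624,0,0,0.8]

```text
time: 19.55
eef_pos: [0.5733, 0.1957, 0.0617]
eef_rot: [-0.001, 0.825, 0.565, -0.001]
wrist_force: [0.4, 0.0, 0.4]
gripper_width: 0.0437
finger_force: 20.0
```

Request:
drive_tool:
  targets: [0,0,-0.04,0,0.8,0,0,-0.03,0,0.8,0,0,0,0,0.8,0,0,0,0,0.8]

```text
time: 20.05
eef_pos: [0.5749, 0.194, 0.0281]
eef_rot: [-0.0, 0.825, 0.565, -0.0]
wrist_force: [0.8, 0.2, 0.4]
gripper_width: 0.0437
finger_force: 20.0
```

```bash
python3 - <<'E'
from h import *
d=grab('side');pickle.dump(d,open('side5.pkl','wb'))
a=d['frame'][110:220,220:330,::-1]
a=cv2.resize(a,None,fx=5,fy=5,interpolation=cv2.INTER_CUBIC);cv2.imwrite('pics/s5.png',a)
t=grab('top');pickle.dump(t,open('top5.pkl','wb'))
s=telemetry.read_state();print(s['eef_pos'],s['eef_rot'],s['gripper_width'],s['wrist_force'])
E
```

```text
[0.57537628 0.19440056 0.02886197] [2.66880114e-04 8.25047510e-01 5.65063061e-01 5.21253081e-04] 0.04367701641729064 [ 0.46983187  0.73042599 -1.34376496]
```

View pics/s5.png

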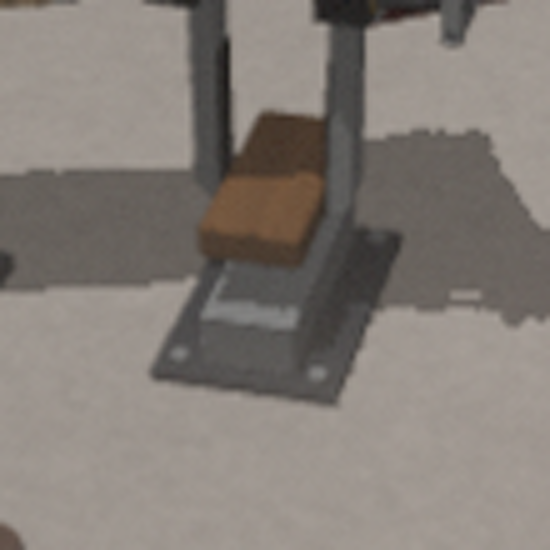

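```bash
python3 - <<'E'
from h import *
d=pickle.load(open('side5.pkl','rb'))
u=lambda l:(np.array(l)+.5)/5-.5+np.array((220,110))
th=np.radians(-21.1);R=np.array([[np.cos(th),-np.sin(th)],[np.sin(th),np.cos(th)]])
for n,p,z in(('bodytop',[(200,235),(298,246)],.0714),('bodybot',[(202,253),(297,266)],.0554),('block',[(203,317),(298,328)],.03),('foot',[(152,376),(337,404)],.006)):
    W=w(d,u(p),z)[:,:2]; print(n,W.round(4),'rel tcp seat axes',((W-[.5752,.1943])@R*1e3).round(1))
P=cloud(d); print(P[110+215//5,220+260//5],P[110+322//5-2,220+250//5])
t=pickle.load(open('top5.pkl','rb'));cv2.imwrite('pics/t5.png',cv2.resize(t['frame'][160:250,130:240,::-1],None,fx=6,fy=6,interpolation=cv2.INTER_CUBIC))
E
```

```text
bodytop [[0.5382 0.1478]
 [0.5763 0.1346]] rel tcp seat axes [[-17.7 -56.7]
 [ 22.5 -55.3]]
bodybot [[0.5395 0.1593]
 [0.5769 0.1446]] rel tcp seat axes [[-20.7 -45.5]
 [ 19.5 -45.7]]
block [[0.5383 0.1502]
 [0.5763 0.1373]] rel tcp seat axes [[-18.5 -54.4]
 [ 21.6 -52.8]]
foot [[0.5157 0.1447]
 [0.5897 0.1155]] rel tcp seat axes [[-37.6 -67.6]
 [ 41.9 -68.3]]
[0.56427606 0.15723622 0.07189971] [0.55890395 0.15234423 0.02926192]
```

View pics/t5.png

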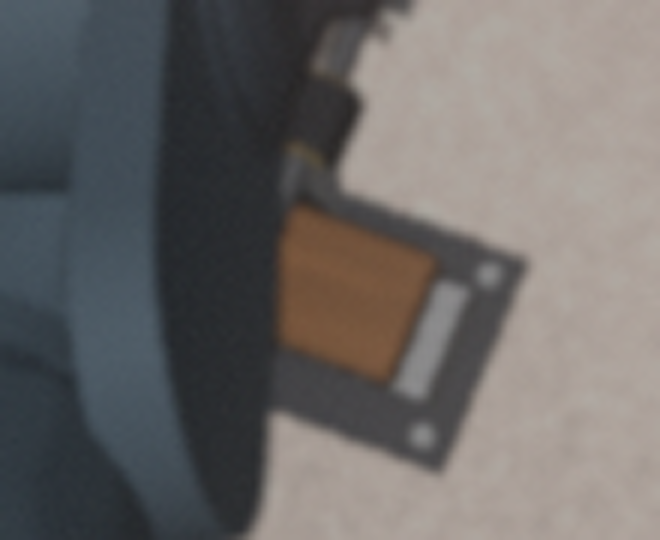

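The side crop and the top crop both show the body held level over the block: near end at top crop (438,262)–(390,382), block end at (468,287)–(418,398). I'll compare the two numerically.

```bash
python3 - <<'E'
from h import *
d=pickle.load(open('top5.pkl','rb'))
u=lambda l:(np.array(l)+.5)/6-.5+np.array((130,160))
th=np.radians(-21.1);R=np.array([[np.cos(th),-np.sin(th)],[np.sin(th),np.cos(th)]])
P=cloud(d);print(P[160+300//6,130+350//6])
for n,p,z in(('bodytop',[(440,258),(390,384)],.0714),('block',[(470,286),(418,400)],.03),('foot',[(527,262),(440,472)],.006)):
    W=w(d,u(p),z)[:,:2]; print(n,W.round(4),((W-[.5752,.1943])@R*1e3).round(1))
E
```

```text
[0.56206551 0.16898808 0.07235038]
bodytop [[0.5764 0.141 ]
 [0.536  0.1559]] [[ 20.3 -49.3]
 [-22.7 -49.9]]
block [[0.5748 0.1379]
 [0.5364 0.1544]] [[ 20.  -52.8]
 [-21.8 -51.1]]
foot [[0.5875 0.1222]
 [0.5148 0.1507]] [[ 37.4 -62.9]
 [-40.6 -62.4]]
```

Request:
drive_tool:
  targets: [0.0012,0.0032,0,0,0.8,0,0,-0.03,0,0.8,0,0,-0.014,0,0.8,0,0,0,0,0.8,0,0,0,0,0.8]

```text
time: 20.78
eef_pos: [0.5754, 0.1965, 0.0062]
eef_rot: [0.0, 0.825, 0.565, 0.0]
wrist_force: [-1.0, 0.1, -0.5]
gripper_width: 0.0441
finger_force: 20.0
```

Request:
drive_tool:
  targets: [0,0,-0.003,0,0.8,0,0,0,0,0.8]

```text
time: 21.02
eef_pos: [0.5754, 0.1964, 0.0049]
eef_rot: [0.0, 0.825, 0.565, 0.0]
wrist_force: [0.1, 0.6, 0.5]
gripper_width: 0.044
finger_force: 20.0
```

Request:
drive_tool:
  targets: [0,0,-0.002,0,0.8,0,0,0,0,0.8]

```text
time: 21.28
eef_pos: [0.5752, 0.1964, 0.0037]
eef_rot: [-0.0, 0.825, 0.565, -0.0]
wrist_force: [-0.9, 0.8, -0.9]
gripper_width: 0.0437
finger_force: 20.0
```

Request:
drive_tool:
  targets: [0,0,-0.001,0,0.8,0,0,0,0,0.8]

```text
time: 21.52
eef_pos: [0.5753, 0.1964, 0.0033]
eef_rot: [0.0, 0.825, 0.565, 0.0]
wrist_force: [-0.0, -0.8, -0.3]
gripper_width: 0.0439
finger_force: 20.0
```

Request:
drive_tool:
  targets: [0,0,-0.001,0,0.8,0,0,0,0,0.8]

```text
time: 21.78
eef_pos: [0.5754, 0.1965, 0.0033]
eef_rot: [0.0, 0.825, 0.565, -0.0]
wrist_force: [-1.9, -1.2, 6.5]
gripper_width: 0.0436
finger_force: 20.0
```

Request:
drive_tool:
  targets: [0,0,-0.001,0,0.8,0,0,0,0,0.8]

```text
time: 22.02
eef_pos: [0.5753, 0.1964, 0.0032]
eef_rot: [-0.0, 0.825, 0.565, -0.0]
wrist_force: [-4.6, -1.7, 8.2]
gripper_width: 0.0434
finger_force: 20.0
```

Request:
drive_tool:
  targets: [0,0,0.001,0,0.8,0,0,0,0,0.45,0,0,0,0,0.35,0,0,0,0,0.2,0,0,0,0,0.2,0,0,0,0,0.2,0,0,0,0,0.2,0,0,0.03,0,0.2,0,0,0.08,0,0.2,0,0,0.1,0,0.2,0,0,0.1,0,0.2]

```text
time: 23.4
eef_pos: [0.5753, 0.1965, 0.1605]
eef_rot: [0.0, 0.825, 0.565, 0.001]
wrist_force: [0.9, 0.1, 0.4]
gripper_width: 0.0751
finger_force: 0.0
```

Request:
drive_tool:
  targets: [-0.05,-0.1,0,0,0,-0.05,-0.1,0,0,0,-0.05,-0.1,0,0,0,-0.05,-0.1,0,0,0,0,-0.1,0,0,0,0,-0.1,0,0,0,0,-0.1,0,0,0,0,-0.1,0,0,0,0,0,0,0,0]

```text
time: 24.52
eef_pos: [0.4753, -0.2064, 0.159]
eef_rot: [0.001, 0.826, 0.564, 0.0]
wrist_force: [-0.1, 0.2, -1.1]
gripper_width: 0.094
finger_force: 0.0
```

```bash
python3 - <<'E'
from h import *
d=grab('top');pickle.dump(d,open('top6.pkl','wb'));P=cloud(d);z=P[...,2]
o=cloud(pickle.load(open('top.pkl','rb')))
def rect(P,h,tol):
    m=(abs(P[...,2]-h)<tol);m[:,:145]=0;m[:180]=0;m[240:]=0;m[:,222:]=0
    m=cv2.morphologyEx(m.astype(np.uint8),cv2.MORPH_OPEN,np.ones((3,3)))>0
    q=P[m];print(m.sum(),q.mean(0).round(4),q[:,2].std(),cv2.minAreaRect(q[:,:2].astype(np.float32)))
    A=np.c_[q[:,:2]-q[:,:2].mean(0),np.ones(len(q))];print('slope',np.linalg.lstsq(A,q[:,2],rcond=None)[0])
rect(o,.03,.005);rect(P,.046,.006)
s=telemetry.read_state();print(s['eef_pos'],s['time'])
sd=grab('side');h=(sd['frame'].astype(float)-pickle.load(open('side.pkl','rb'))['frame']);print('handle diff side',abs(h[205:255,200:235]).mean())
# brown mask of body in RGB
f=d['frame'].astype(int);m=((f[...,0]-f[...,2])>35);m[:,:145]=0;m[:180]=0;m[240:]=0;m[:,222:]=0
m=cv2.morphologyEx(m.astype(np.uint8),cv2.MORPH_OPEN,np.ones((3,3)))
c=max(cv2.findContours(m,0,cv2.CHAIN_APPROX_NONE)[0],key=cv2.contourArea)
b=cv2.boxPoints(cv2.minAreaRect(c));W=w(d,b,.046)[:,:2];print('rgb body',W.mean(0),cv2.minAreaRect(W.astype(np.float32)))
E
```

```text
1066 [0.5745 0.196  0.0296] 0.0013586902045154272 ((0.574941873550415, 0.19671253859996796), (0.1102290153503418, 0.04082903638482094), 68.44625854492188)
slope [-0.00155443  0.00194383  0.02956028]
1089 [0.5744 0.1967 0.0454] 0.0014068190253923247 ((0.5752356052398682, 0.19761580228805542), (0.09996122121810913, 0.0445113405585289), 68.34486389160156)
slope [ 0.00810186 -0.00095615  0.04542148]
[ 0.47527418 -0.2045573   0.1586497 ] 24.575
handle diff side 14.1
rgb body [0.57432241 0.19724396] ((0.5745120644569397, 0.19740019738674164), (0.09879089146852493, 0.04211898148059845), 68.8209228515625)
```

```bash
python3 - <<'E'
from h import *
from cell import ticket
for d in (pickle.load(open('side.pkl','rb')),grab('side')):
    P=cloud(d)[205:255,195:240];q=P[(P[...,2]>.012)&(P[...,2]<.08)];print(len(q),q.mean(0).round(4),q[:,2].max().round(3))
print(ticket.finish_job())
E
```

```text
552 [ 0.4453 -0.0269  0.0394] 0.058
552 [ 0.4452 -0.027   0.0396] 0.059
the job is handed in; nothing more can be done
None
```

The brush body was pushed home against both stops, then set flat on the small grey gluing block, about 1 mm off centre and aligned within about half a degree. The handle is still standing where it was, and I handed the job in at about 25 s of the 64 s allowed.

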